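Fit and pull-test a doll's head

ROBOT

A 7-joint arm with a two-finger parallel gripper is mounted at the origin on the work surface. World frame = base frame: x ahead of the robot, y to its left, z up, the work surface at z = 0. Lengths are in m, angles in degrees, forces in N, time in s.
With the tool pointing down it reaches from about 0.4 to 0.9 m from the base axis. Payload 5.5 kg.
Tool frame: the origin (TCP) lies at the very end of the fingers, on their centre line; the grasp point (between the pads) lies 19 mm behind it; z points along the fingers, y is the line along which they close (so a half turn about z gives the same grasp; the last joint's range is limited). The gripper opens to 92 mm and grips with 3 to 60 N. Pads are 19 mm wide; open, the fingers measure 130 mm over their backs; the gripper's body (75 mm by 190 mm) begins 47 mm behind the grasp point.
Start: joints at [15.08, 28.699, -24.465, 88.831, 12.651, 65.22, -12.049], TCP at [0.65, 0, 0.227] pointing down, gripper open.
Joint ranges: [-164.97, 164.97], [-17.58, 116.51], [-87.97, 89.64], [11.32, 138.91], [-80.73, 260.73], [10.89, 115.49], [-147.41, 147.41]. Speed limits (degrees/s): [147.25, 147.25, 180, 180, 180, 180, 180].

INTERFACE

Orientations are given as [roll, pitch, yaw] about the fixed x, y, z axes, in that order (R = Rz(yaw) Ry(pitch) Rx(roll)).
In Python, from cell import arm gives the robot as it stands.
- The arm moves only by the tool carry_out, never from a script. Its argument "deltas" is a list of rows, each a list of 3 entries, a list of its own where there are three numbers: the closure, from 0 (fully open) to 1 (shut), then the shift along the world's x, y, z normalised to -1 to 1, where 1 is 0.04 m, then the turn, a rotation vector about the world's x, y, z normalised to -1 to 1, where 1 is 0.12 rad. A call has 1 to 10 rows; each row shifts and turns the commanded pose from where the row before left it; what a row does not reach is not made up. A row lasts 1/12 s, in which the tool goes at most 41.7 mm and 7.16 degrees, less where a joint would pass 70% of its speed; a pose out of reach is approached as far as the arm can. A call with a number of a shift or a turn outside -1 to 1 is refused whole. A call with a gripper value outside its range is refused whole. The fingers move at their own pace and stop on an object; "force" is the grip in N (left out, the last holds). Time passes only in rows, so rows that do not move let the fingers close. It gives the time, the measured TCP pose, the force, the opening and the grip force at its end, in the units of the state.
- arm.read_state(): the state, without advancing time (a new reading comes with each control period).
- arm.grab_frame(name): name is "scene" or "side" or "wrist"; returns the picture (480x640x3 uint8, red, green, blue); there is no depth.
- arm.get_calibration(name): a dict with "K" (3x3 intrinsics, pixels), "cam_to_world" (4x4, takes a point from camera to world coordinates). Camera axes: x right, y down, z forward; pixel columns grow to the right and rows downward; lengths in m; the calibration is good to about 2 mm. A picture is of the moment at which its call begins: read the wrist's pose just before it. get_calibration takes no time and is no camera call; for the wrist camera it gives the pose at the moment of the call.
- arm.hand_in(): hands the job in; it is judged then, once.
Trained networks look in the newest picture that a camera, given by its name, has taken for a name from the list of things; names that differ only in an ending like _2 or _b are one class to them, and where a whole thing is asked for, a point or a joint stands for the part that bears it (a point fixed in the world has none). Each returns a list of dicts, best first, with "conf" (0 to 1); they miss things now and then, are a little off and sometimes report something else, mostly with a low value. They report only what shows in the picture. A call takes as long as a camera call. They do not tell look-alikes from the thing itself.
- arm.search_frame(camera, target): "at" ([x, y, z] in m, in world coordinates, good to about 4 mm: the middle of the surface that is visible of it).
- arm.outline_of(camera, target): "region" (480x640 bool, what is visible of it).
- arm.spot_point(camera, target): "at" ([x, y, z] in m, in world coordinates, good to about 4 mm: a listed point, or the origin of a listed thing).
The state is a dict: "t": time; "joint_positions": joint angles; "dq": joint speeds; "effort": joint torques, N m; "tool_pos": TCP position; "orientation": TCP orientation; "contact_force": force on the tool from outside, world axes, zero at the start; "ft_torque": the same for the moment, N m; "opening": finger opening in m; "grasp_force": force on a finger pad.
Only numpy, scipy, OpenCV 4.12 (cv2) and the standard library are available. Lean on these libraries where they do the work, as an engineer would, in place of code of your own. Each camera call takes 0.05 s, during which the arm holds its last target. There are 200 camera calls.

TASK

Take the wooden head with the red top-knot out of the drying rack, put its peg into the neck of the doll on the pull-test stand and press it down until it snaps fully home, pressing with no more than 20 N. Then, still holding it by the top-knot, tug it straight up to about 12 N (10 to 14 N, never beyond 17 N), hold that pull steadily for one second to prove the catch retains it, ease off, and let go with the head still seated. Handle only this head: keep off the stand and the doll, and leave everything else where it is.

Things in the scene. Friction and masses are not known exactly. Their poses are not given: they have to be found in the camera images.
- head_red: The loose wooden head to fit, about 80 g, with the red top-knot; round about its z axis, which points up. Origin: centre of its flat underside, the shoulder that seats on the neck. Skull: 49 mm diameter at most, 0 to 42 mm above the origin; top-knot above it, peg below. At the start it stands in the rack, its shoulder on the rack's top, 34 mm above the table.
- red_knot (a point): Centre of the red top-knot, 61 mm above the head's origin: a plain cylinder 24 mm in diameter, from 42 to 80 mm above the origin. Grip the head here.
- red_tip (a point): End of the red head's peg, 26 mm below the head's origin. The peg is 14 mm in diameter with a conical tip (5 mm across at the end, full width 17 mm below the origin) and has a groove for the spring catch from 5 to 13 mm below the origin.
- head_blue: Loose head of the same shape with a blue top-knot, standing in the rack; leave it. Origin at the centre of its underside.
- head_yellow: Loose head of the same shape with a yellow top-knot, standing in the rack; leave it. Origin at the centre of its underside.
- rack: Fixed wooden drying rack, 85 x 220 x 34 mm (x, y, z), origin at the centre of its underside. Three holes, 17 mm in diameter and 30 mm deep, in a row along its y axis 72 mm apart (at -72, 0 and 72 mm); which head stands in which hole varies.
- stand: Fixed pull-test stand, grey base 130 x 110 x 24 mm (x, y, z), origin at the centre of its underside. Two steel guide rods 10 mm thick stand at y = +44 and -44 mm, their tops 96 mm above the table. Between them a sprung aluminium cradle carries the headless doll, clamped in it.
- doll_foot (a point): The headless wooden doll body clamped in the cradle: torso 60 mm in diameter and 50 mm high, on it a neck 28 mm in diameter and 33 mm high with an open bore. It moves up and down with the cradle only. This point is the centre of its foot, 52 mm above the table.
- neck (a point): Centre of the mouth of the neck's bore, 83 mm above the doll's foot and 135 mm above the table when unloaded. The bore is vertical, 16 mm in diameter and 33 mm deep. The head's origin comes here when it is fully home; the shoulder then meets the neck and the push rises firmly.
- catch_a: One of two opposed brass spring plungers in the bore, 9 mm below the mouth, sloped on top to guide the peg. They begin to resist 18 to 24 mm short of home; pushing past them takes roughly 3 to 11 N; they snap into its groove in the last 1.5 mm. Once snapped in, the head has about 1 to 2 mm of axial play and holds well beyond the test pull. Not to be touched.
- gauge (a joint): Travel of the sprung cradle in m: 0 unloaded, positive pulled up, negative pressed down. A linear spring of 5 N per mm both ways (12 N pull = +0.0024), stops at 6 mm either way. A red pointer on its far edge stands before a white plate with a black zero mark and a green mark for the wanted pull. A fitted head's weight reads about -0.0002.
- finished_doll: Loose finished wooden doll, 60 mm in diameter and 124 mm tall, upright; leave it. Origin at the centre of its foot.
- jar_white: Loose glass paint jar with a white cap, 56 mm in diameter, 62 mm tall; leave it.
- jar_red: Loose glass paint jar with a red cap, 56 mm in diameter, 62 mm tall; leave it.
- brush_cup: White ceramic cup with brushes, 70 mm in diameter, 85 mm tall (brushes to 185 mm); leave it.
- hammer: Loose hammer lying on the bench; leave it.
- chisel: Loose wood-handled hand tool lying on the bench; leave it.
Things that resemble listed ones, but are neither listed nor needed, are in the scene too. Leave any purple or turquoise look-alike of the head_red alone.

How it is judged (in metres and radians):
On the way, in this order (a step that is already met when the one before it is completed fails the run):
1. the red head's peg is in the neck and the head is pressed fully home (z of head_red in the frame of neck between -0.003 and 0.002 m and horizontal distance between head_red and neck below 0.004 m and angle between head_red's own z axis and vertical below 0.08 rad), for 0.2 s.
2. the seated head is tugged up so that the gauge carries a pull of 9 to 15 N (1.8 to 3.0 mm) for 0.6 s, with the catch holding (value of joint gauge between 0.0018 and 0.003 m and z of head_red in the frame of neck below 0.004 m and horizontal distance between head_red and neck below 0.004 m), for 0.6 s.
At the end, for the whole second after the job is handed in: The red head sits fully home in the doll's neck (underside within 2 mm of the neck's mouth, centred within 4 mm, upright within 0.08 rad), released and at rest, and the gauge is back within 0.7 mm above and 0.9 mm below zero (all of step 1 and value of joint gauge between -0.0009 and 0.0007 m and linear speed of head_red below 0.02 m/s and contact force between the fingers and head_red below 0.1 N); the robot touches nothing.
It fails at once if the tug goes beyond 18 N (gauge above 3.6 mm) (value of joint gauge above 0.0036 m).
It fails at once if the head is pressed with more than 24 N (gauge below -4.8 mm) (value of joint gauge below -0.0048 m).
It fails at once if the robot pushes or pulls on the stand, cradle or doll itself with more than 2 N (contact force between any of the fingers, the arm and stand above 2 N).
It fails at once if another object is moved by more than 15 mm (distance of any of head_blue, head_yellow, finished_doll, jar_white, jar_red, brush_cup, hammer, chisel from where it was at the start of the episode above 0.015 m).
It also fails if it takes over 58 s, if anything falls off the work surface, if the arm or the gripper's body presses on something with over 40 N, if the wrist force passes 120 N, or if a joint passes its speed limit or range.

## Working session

There is one attempt and no reset: what is moved stays moved. The work goes in short steps, Python scripts to look and compute and a tool call to move; the robot and the scene stay as the last step left them, time stands still between calls to the robot, and variables do not carry over. Pictures are saved under pics/ and viewed, at most 10 in all, crops included, and the job is handed in when it is done.

Besides the shell and the picture viewer there is one more tool, called after "Request:" in YAML: its name, and indented under it one key for each argument. carry_out: Moves the arm, as the interface text tells. Scaled input: -1 to 1 covers 0.04 m each way for a shift and 0.12 rad each way for a turn. Its arguments: {"type":"object","properties":{"deltas":{"type":"array"},"force":{"type":"number"}},"required":["deltas"]}

```bash
mkdir -p pics; ls; python3 - <<'E'
from cell import arm
import cv2,numpy as np
ims=[]
for c in ["scene","side"]:
    im=arm.grab_frame(c); cv2.imwrite(f"pics/{c}0.png",im[:,:,::-1])
    for t in ["head_red","red_knot","neck","doll_foot","rack","stand"]:
        try: print(c,t,[(np.round(d["at"],4).tolist(),round(d["conf"],2)) for d in arm.spot_point(c,t)[:4]])
        except Exception as e: print(c,t,e)
print(arm.read_state())
E
```

```text
pics
scene head_red [([0.7007, -0.265, 0.0238], 0.97), ([0.4027, -0.2736, 0.0331], 0.61), ([0.3435, -0.4076, 0.0019], 0.49)]
scene red_knot [([0.5466, -0.2555, 0.0959], 0.74), ([0.4053, -0.2806, 0.084], 0.71), ([0.5439, 0.1419, -0.0031], 0.66), ([0.6974, -0.2688, 0.0902], 0.56)]
scene neck [([0.5396, 0.139, 0.1358], 0.63)]
scene doll_foot []
scene rack [([0.5247, -0.1808, 0.0037], 0.72), ([0.5455, -0.2573, 0.0956], 0.5)]
scene stand [([0.5409, 0.1411, -0.0005], 0.9)]
side head_red [([0.6984, -0.2669, 0.0255], 0.57), ([0.5503, -0.2546, 0.0346], 0.52), ([0.4047, -0.276, 0.0261], 0.51), ([0.7669, 0.0555, 0.0032], 0.4)]
side red_knot [([0.4052, -0.2805, 0.0851], 0.8), ([0.5427, -0.2536, 0.0923], 0.75), ([0.6978, -0.2728, 0.0851], 0.72)]
side neck [([0.5424, 0.136, 0.1355], 0.89), ([0.5295, -0.1846, 0.0005], 0.54)]
side doll_foot [([0.5362, 0.1408, 0.0524], 0.71)]
side rack [([0.5259, -0.1865, 0.0031], 0.81)]
side stand [([0.5377, 0.1385, -0.0039], 0.71), ([0.5944, -0.4305, 0.0044], 0.31)]
{'t': 0.7, 'joint_positions': array([ 15.08038523,  28.69475992, -24.46433775,  88.82944721,
        12.64828354,  65.2196583 , -12.05034746]), 'dq': array([-0.11299869,  0.05067734,  0.02826677, -0.05556053, -0.07349024,
        0.01466352, -0.04129462]), 'effort': array([ 7.63303142e-04, -5.66268575e+01, -5.80833480e+00, -2.79451168e+01,
       -6.65073562e-02,  2.06861930e-02,  2.26773199e-05]), 'tool_pos': array([6.50025896e-01, 3.71489730e-05, 2.26792649e-01]), 'orientation': array([ 1.79993152e+02, -2.96019225e-03,  8.99981572e+01]), 'contact_force': array([-0.22914414, -0.00720737, -0.19995864]), 'ft_torque': array([-0.02424402,  0.01443016, -0.02981014]), 'grasp_force': 0.0, 'opening': 0.09193377577641472}
```

View pics/scene0.png

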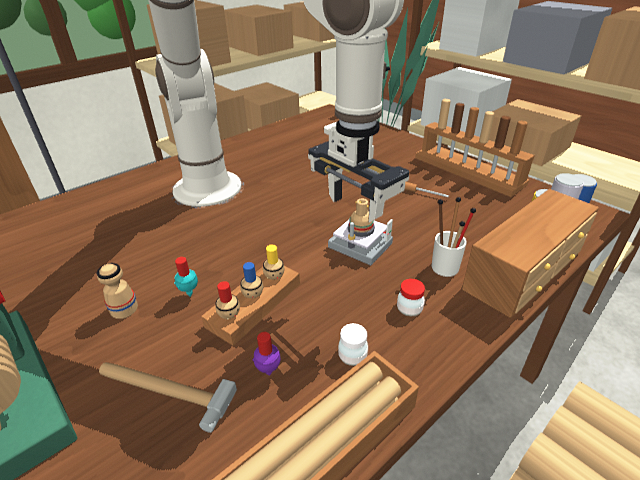

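View pics/side0.png

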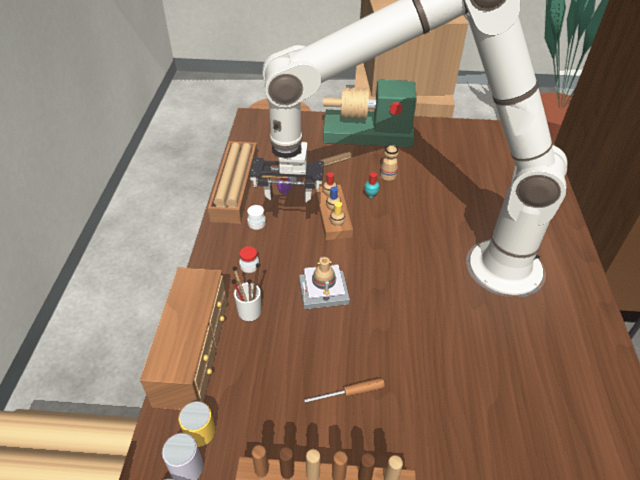

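The wooden head in the rack, scene px (227,297), is the one wanted. The others that could be taken for it are turquoise (184,272) and purple (265,352), both with red knobs and both standing outside the rack. I'll move above it and check close up.

Request:
carry_out:
  deltas:
    - [0.3, [-0.32, -0.8, 0], [0, 0, 0]]
    - [0.3, [-0.32, -0.8, 0], [0, 0, 0]]
    - [0.3, [-0.32, -0.8, 0], [0, 0, 0]]
    - [0.3, [-0.32, -0.8, 0], [0, 0, 0]]
    - [0.3, [-0.32, -0.8, 0], [0, 0, 0]]
    - [0.3, [-0.32, -0.8, 0], [0, 0, 0]]
    - [0.3, [-0.32, -0.8, 0], [0, 0, 0]]
    - [0.3, [-0.36, -0.76, 0], [0, 0, 0]]
    - [0.3, [0, 0, 0], [0, 0, 0]]
    - [0.3, [0, 0, 0], [0, 0, 0]]
  force: 25

```text
t: 1.53
tool_pos: [0.5445, -0.2576, 0.2267]
orientation: [-180.0, 0.1, 89.7]
contact_force: [0.5, 0.5, -0.1]
opening: 0.0643
grasp_force: 0.0
```

```bash
cat > h.py <<'E'
from cell import arm
import cv2,numpy as np
def look(c,ts,name=None):
    im=arm.grab_frame(c)
    if name: cv2.imwrite(f"pics/{name}.png",im[:,:,::-1])
    for t in ts: print(c,t,[(np.round(d["at"],4).tolist(),round(d["conf"],2)) for d in arm.spot_point(c,t)[:4]])
    return im
def st():
    s=arm.read_state(); print(s["t"],np.round(s["tool_pos"],4),np.round(s["orientation"],2),np.round(s["contact_force"],2),round(s["opening"],4),s["grasp_force"])
E
python3 - <<'E'
from h import *
st(); look("wrist",["head_red","red_knot"],"w1"); look("side",["head_red","red_knot"]);look("scene",["head_red","red_knot"])
E
```

```text
1.5333 [ 0.5445 -0.2576  0.2267] [-1.7997e+02  6.0000e-02  8.9670e+01] [ 0.51  0.54 -0.12] 0.0643 0.0
wrist head_red [([0.5447, -0.2562, 0.0365], 0.97), ([0.4033, -0.2703, 0.0227], 0.83), ([0.6989, -0.2682, 0.0255], 0.71)]
wrist red_knot [([0.551, -0.2537, 0.093], 0.94), ([0.6983, -0.2663, 0.0797], 0.76)]
side head_red [([0.5483, -0.2542, 0.0335], 0.72), ([0.6978, -0.2678, 0.0274], 0.62), ([0.4045, -0.2749, 0.0273], 0.62)]
side red_knot [([0.4097, -0.2795, 0.0844], 0.72), ([0.6995, -0.2745, 0.0921], 0.67), ([0.544, -0.2521, 0.0901], 0.58)]
scene head_red [([0.402, -0.2805, 0.0272], 0.91), ([0.5479, -0.2589, 0.0338], 0.79), ([0.7005, -0.2661, 0.0221], 0.68), ([0.5471, -0.2506, 0.012], 0.55)]
scene red_knot [([0.5481, -0.2569, 0.0969], 0.85), ([0.6984, -0.2691, 0.0916], 0.65)]
```

View pics/w1.png

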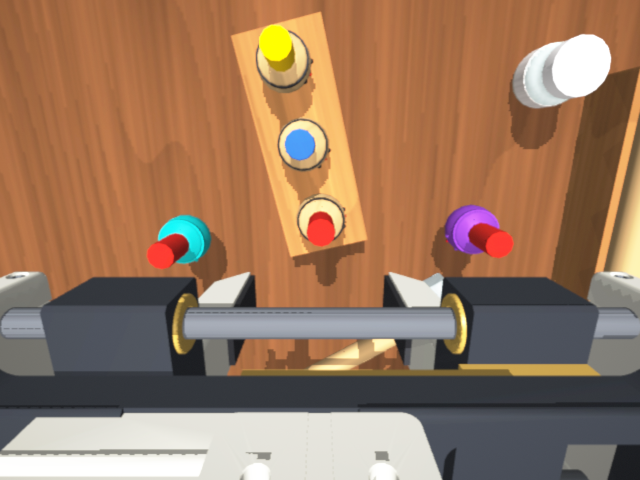

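The wrist picture shows the wooden skull with the red knot in the rack at (320,225), with turquoise at (183,240) and purple at (472,230). The choice holds. Next is one pixel measurement of the knot's top disc.

```bash
cat >> h.py <<'E'
def ray(c,uv,z):
    k=arm.get_calibration(c);T=k["cam_to_world"];d=T[:3,:3]@np.linalg.solve(k["K"],[*uv,1]);o=T[:3,3]
    return o+d*(z-o[2])/d[2]
def proj(c,p):
    k=arm.get_calibration(c);T=np.linalg.inv(k["cam_to_world"]);q=k["K"]@(T[:3,:3]@p+T[:3,3]);return q[:2]/q[2]
def fit(c,im,box,zlo,zhi,r,p0):
    # red silhouette of upright cylinder matched by hull projection
    from scipy.optimize import minimize
    x0,y0,x1,y1=box;m=np.zeros(im.shape[:2],np.uint8);s=im.astype(int)
    m[y0:y1,x0:x1]=((s[...,0]>90)&(s[...,1]<50)&(s[...,2]<50))[y0:y1,x0:x1]
    n,l,stt,_=cv2.connectedComponentsWithStats(m);i=1+np.argmax(stt[1:,4]);m=(l==i).astype(np.uint8)
    a=np.linspace(0,2*np.pi,40)
    def cost(p):
        P=[proj(c,np.array([p[0]+r*np.cos(t),p[1]+r*np.sin(t),z])) for z in(zlo,zhi) for t in a]
        h=cv2.convexHull(np.float32(P));g=np.zeros_like(m);cv2.fillConvexPoly(g,np.int32(np.round(h*16)),1,shift=4)
        return 1-(g&m).sum()/(g|m).sum()
    R=minimize(cost,p0,method="Nelder-Mead",options=dict(initial_simplex=[p0,[p0[0]+.004,p0[1]],[p0[0],p0[1]+.004]],xatol=1e-4))
    print(c,stt[i],"xy",np.round(R.x,4),"cost",round(R.fun,3));return R.x
E
python3 - <<'E'
from h import *
im=cv2.imread("pics/w1.png")[:,:,::-1]
fit("wrist",im,(295,190,345,255),.076,.114,.012,[.547,-.255])
for c in("scene",):
    im=arm.grab_frame(c);u=proj(c,np.array([.547,-.255,.095])).astype(int)
    fit(c,im,(u[0]-14,u[1]-18,u[0]+14,u[1]+18),.076,.114,.012,[.547,-.255])
E
```

```text
Traceback (most recent call last):
  File "h.py", line 26, in fit
    R=minimize(cost,p0,method="Nelder-Mead",options=dict(initial_simplex=[p0,[p0[0]+.004,p0[1]],[p0[0],p0[1]+.004]],xatol=1e-4))
  File "h.py", line 23, in cost
    P=[proj(c,np.array([p[0]+r*np.cos(t),p[1]+r*np.sin(t),z])) for z in(zlo,zhi) for t in a]
       ~~~~^^^^^^^^^^^^^^^^^^^^^^^^^^^^^^^^^^^^^^^^^^^^^^^^^^^
  File "h.py", line 14, in proj
    k=arm.get_calibration(c);T=np.linalg.inv(k["cam_to_world"]);q=k["K"]@(T[:3,:3]@p+T[:3,3]);return q[:2]/q[2]
ValueError: time passes only in moves, steps and waits
```

```bash
sed -i 's/arm.get_calibration(c)/cal(c)/; 2a import functools\ncal=functools.lru_cache(lambda c:arm.get_calibration(c))' h.py
python3 - <<'E'
from h import *
im=cv2.imread("pics/w1.png")[:,:,::-1]
fit("wrist",im,(295,190,345,255),.076,.114,.012,[.547,-.255])
im=arm.grab_frame("scene");u=proj("scene",np.array([.547,-.255,.095])).astype(int)
fit("scene",im,(u[0]-14,u[1]-18,u[0]+14,u[1]+18),.076,.114,.012,[.547,-.255])
st()
E
```

```text
wrist [310 213  22  11 123] xy [ 0.543 -0.238] cost 0.858
scene [218 286  14  17 158] xy [ 0.5468 -0.2561] cost 0.442
2.0333 [ 0.5463 -0.2537  0.2267] [ 1.800e+02 -1.000e-02  9.007e+01] [ 0.12 -0.93 -0.2 ] 0.0642 0.0
```

Request:
carry_out:
  deltas:
    - [0.3, [0, -0.04, -0.6], [0, 0, 0]]
    - [0.3, [0, 0, -0.6], [0, 0, 0]]
    - [0.3, [0, 0, -0.6], [0, 0, 0]]
    - [0.3, [0, 0, -0.6], [0, 0, 0]]
    - [0.3, [0, 0, -0.6], [0, 0, 0]]
    - [0.3, [0, 0, -0.6], [0, 0, 0]]
    - [0.3, [0, 0, 0], [0, 0, 0]]
    - [0.3, [0, 0, 0], [0, 0, 0]]
    - [0.3, [0, 0, 0], [0, 0, 0]]

```text
t: 2.78
tool_pos: [0.547, -0.256, 0.0839]
orientation: [179.9, 0.0, 90.0]
contact_force: [0.3, 0.4, -0.5]
opening: 0.0643
grasp_force: 0.0
```

```bash
python3 - <<'E'
from h import *
st(); im=look("wrist",["head_red","red_knot"],"w2"); st()
E
```

```text
2.7833 [ 0.547  -0.256   0.0839] [1.7992e+02 2.0000e-02 9.0020e+01] [ 0.26  0.39 -0.5 ] 0.0643 0.0
wrist head_red [([0.6971, -0.2689, 0.0264], 0.96), ([0.4031, -0.27, 0.0233], 0.88), ([0.5439, -0.256, 0.0336], 0.7)]
wrist red_knot [([0.5461, -0.2529, 0.0913], 0.96)]
2.9333 [ 0.5474 -0.2565  0.0847] [1.7983e+02 8.0000e-02 9.0000e+01] [-0.32 -0.17  0.03] 0.0644 0.0
```

View pics/w2.png

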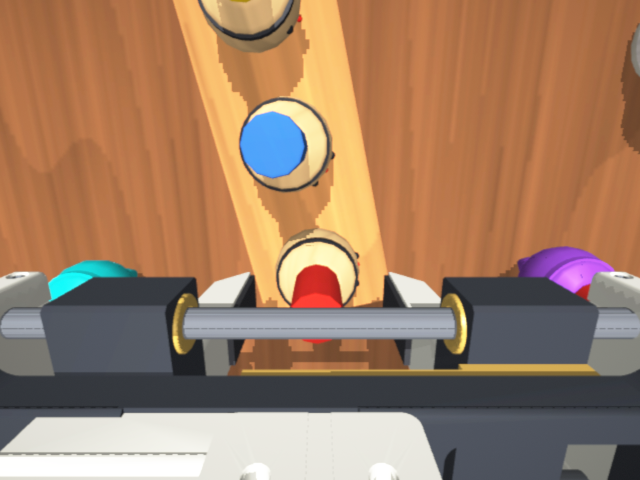

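The knot stands midway between the fingers at (318,300). Closing the gripper and watching for side force.

Request:
carry_out:
  deltas:
    - [1, [0, 0, 0], [0, 0, 0]]
    - [1, [0, 0, 0], [0, 0, 0]]
    - [1, [0, 0, 0], [0, 0, 0]]
    - [1, [0, 0, 0], [0, 0, 0]]
    - [1, [0, 0, 0], [0, 0, 0]]
    - [1, [0, 0, 0], [0, 0, 0]]
    - [1, [0, 0, 0], [0, 0, 0]]
    - [1, [0, 0, 0], [0, 0, 0]]
  force: 40

```text
t: 3.6
tool_pos: [0.546, -0.256, 0.0827]
orientation: [-180.0, -0.0, 90.0]
contact_force: [-0.2, 0.6, -0.3]
opening: 0.0229
grasp_force: 40.0
```

Request:
carry_out:
  deltas:
    - [1, [0, 0, 0.3], [0, 0, 0]]
    - [1, [0, 0, 0.6], [0, 0, 0]]
    - [1, [0, 0, 0.6], [0, 0, 0]]
    - [1, [0, 0, 0.6], [0, 0, 0]]
    - [1, [0, 0, 0.6], [0, 0, 0]]
    - [1, [0, 0, 0.6], [0, 0, 0]]
    - [1, [0, 0, 0.6], [0, 0, 0]]
    - [1, [0, 0, 0], [0, 0, 0]]

```text
t: 4.27
tool_pos: [0.549, -0.2569, 0.2452]
orientation: [179.5, 0.2, 90.0]
contact_force: [2.0, 0.1, 0.9]
opening: 0.0228
grasp_force: 40.0
```

Request:
carry_out:
  deltas:
    - [1, [0, 0.5, 0], [0, 0, 0]]
    - [1, [0, 0.9, 0], [0, 0, 0]]
    - [1, [0, 0.9, 0], [0, 0, 0]]
    - [1, [0, 0.9, 0], [0, 0, 0]]
    - [1, [0, 0.9, 0], [0, 0, 0]]
    - [1, [0, 0.9, 0], [0, 0, 0]]
    - [1, [0, 0.9, 0], [0, 0, 0]]
    - [1, [0, 0.9, 0], [0, 0, 0]]
    - [1, [-0.05, 0.8, 0], [0, 0, 0]]
    - [1, [-0.05, 0.6, 0], [0, 0, 0]]

```text
t: 5.1
tool_pos: [0.5412, 0.0758, 0.2392]
orientation: [180.0, -0.1, 90.2]
contact_force: [0.2, 1.3, -0.5]
opening: 0.0232
grasp_force: 40.0
```

Request:
carry_out:
  deltas:
    - [1, [0, 0.8, 0], [0, 0, 0]]
    - [1, [0, 0.6, 0], [0, 0, 0]]
    - [1, [0, 0.2, 0], [0, 0, 0]]
    - [1, [0, 0, 0], [0, 0, 0]]
    - [1, [0, 0, 0], [0, 0, 0]]
    - [1, [0, 0, 0], [0, 0, 0]]

```text
t: 5.6
tool_pos: [0.5422, 0.1338, 0.2385]
orientation: [-180.0, 0.1, 89.9]
contact_force: [0.1, -1.0, -0.2]
opening: 0.023
grasp_force: 40.0
```

```bash
python3 - <<'E'
from h import *
st(); ims=[]
for c in("scene","side","wrist"):
    im=look(c,["head_red","red_tip","neck","stand"],c+"3")
    if c!="wrist":
        u=proj(c,np.array([.541,.138,.16])).astype(int);print(c,u)
        ims.append(cv2.resize(im[u[1]-50:u[1]+50,u[0]-50:u[0]+50],(400,400),interpolation=cv2.INTER_CUBIC))
cv2.imwrite("pics/c3.png",np.hstack(ims)[:,:,::-1]); st()
E
```

```text
5.6 [0.5422 0.1338 0.2385] [-1.7998e+02  8.0000e-02  8.9870e+01] [ 0.11 -0.96 -0.23] 0.023 39.998757601424586
scene head_red [([0.7022, -0.2675, 0.0256], 0.92), ([0.544, 0.1346, 0.1887], 0.85), ([0.4056, -0.2798, 0.0276], 0.84), ([0.4679, 0.4593, 0.0007], 0.54)]
scene red_tip [([0.4004, -0.2774, 0.0016], 0.94), ([0.6982, -0.2703, 0.0023], 0.85), ([0.5448, 0.1347, 0.1659], 0.78), ([0.5956, -0.4323, -0.0005], 0.64)]
scene neck [([0.5379, 0.1381, 0.1375], 0.98)]
scene stand [([0.5407, 0.1388, -0.0005], 0.92)]
scene [362 191]
side head_red [([0.5451, 0.1365, 0.1912], 0.9), ([0.6995, -0.2659, 0.0284], 0.52), ([0.4076, -0.2779, 0.0239], 0.47), ([0.7421, 0.2254, -0.0005], 0.4)]
side red_tip [([0.6982, -0.2684, 0.0018], 0.8), ([0.5421, 0.1317, 0.1585], 0.79), ([0.4043, -0.2758, 0.0008], 0.67), ([0.5122, -0.1154, 0.0341], 0.56)]
side neck [([0.539, 0.1389, 0.1357], 0.78), ([0.5388, 0.1353, 0.2491], 0.27)]
side stand [([0.5389, 0.142, -0.0001], 0.55)]
side [323 254]
wrist head_red [([0.5398, 0.1318, 0.1898], 0.71), ([0.5411, 0.1384, 0.1385], 0.5)]
wrist red_tip []
wrist neck [([0.5412, 0.1396, 0.1383], 0.94), ([0.5425, 0.1364, 0.1904], 0.19)]
wrist stand [([0.5379, 0.1395, -0.0003], 0.78)]
6.35 [0.542  0.1361 0.2387] [-180.     -0.     90.01] [-0.35 -0.6  -1.2 ] 0.0228 39.99905530610704
```

View pics/c3.png

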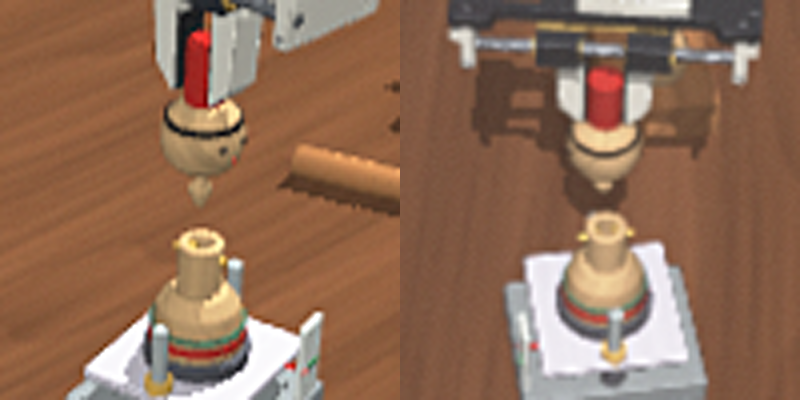

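View pics/wrist3.png

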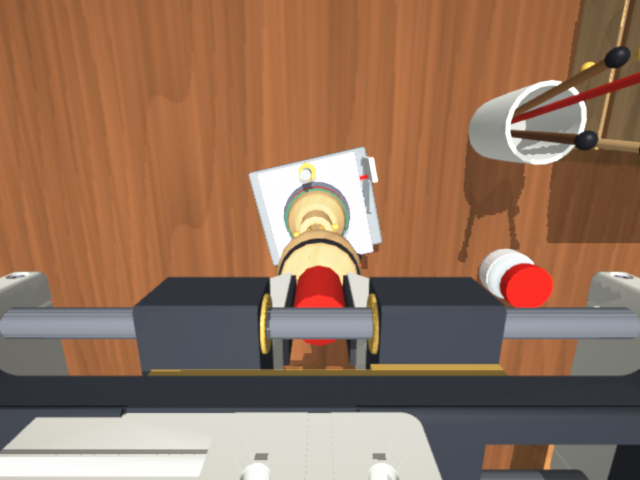

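The crops show the head upright in the grip, with the tip at about scene (362.2,192.3) and side (323.5,251). The neck mouth is at scene (363,201.8) and side (324.8,260). The wrist view shows the neck below and ahead of the head at (318,215).

```bash
python3 - <<'E'
from h import *
for c,tip,m in(("scene",(312+50.1,141+51.2),(312+51,141+60.7)),("side",(273+50.5,204+47),(273+51.7,204+56))):
    print(c,"tip",ray(c,tip,.164).round(4),"mouth",ray(c,m,.135).round(4))
# wrist: neck/mouth outline visible
for c in("scene","side"):
    arm.grab_frame(c)
    for t in("red_tip","neck"):
        print(c,t,[np.round(d["at"],4) for d in arm.spot_point(c,t) if abs(d["at"][1]-.137)<.03])
st()
E
```

```text
scene tip [0.5468 0.1312 0.164 ] mouth [0.546  0.1367 0.135 ]
side tip [0.5409 0.1279 0.164 ] mouth [0.5367 0.1338 0.135 ]
scene red_tip [array([0.5463, 0.1361, 0.1674])]
scene neck [array([0.5387, 0.1385, 0.136 ])]
side red_tip [array([0.5425, 0.1348, 0.1603])]
side neck [array([0.5393, 0.1361, 0.1357])]
6.65 [0.542  0.1361 0.2387] [180.    -0.    90.01] [ 0.32  0.07 -1.19] 0.0234 39.99888319376623
```

Request:
carry_out:
  deltas:
    - [1, [-0.06, 0.07, -0.2], [0, 0, 0]]
    - [1, [0, 0, -0.2], [0, 0, 0]]
    - [1, [0, 0, -0.15], [0, 0, 0]]
    - [1, [0, 0, 0], [0, 0, 0]]
    - [1, [0, 0, 0], [0, 0, 0]]
    - [1, [0, 0, 0], [0, 0, 0]]

```text
t: 7.15
tool_pos: [0.5396, 0.1388, 0.2166]
orientation: [-180.0, -0.0, 90.0]
contact_force: [-0.7, -0.2, -1.3]
opening: 0.0234
grasp_force: 40.0
```

```bash
python3 - <<'E'
from h import *
st();ims=[]
for c in("scene","side"):
    im=arm.grab_frame(c)
    for t in("red_tip","neck","head_red"):
        print(c,t,[np.round(d["at"],4) for d in arm.spot_point(c,t) if abs(d["at"][1]-.137)<.03])
    u=proj(c,np.array([.5395,.139,.145])).astype(int);print(c,u)
    ims.append(cv2.resize(im[u[1]-20:u[1]+20,u[0]-20:u[0]+20],(400,400),interpolation=cv2.INTER_NEAREST))
cv2.imwrite("pics/c4.png",np.hstack(ims)[:,:,::-1]); st()
E
```

```text
7.15 [0.5396 0.1388 0.2166] [-179.99   -0.     90.  ] [-0.74 -0.15 -1.26] 0.0234 39.99879156341194
scene red_tip [array([0.5403, 0.142 , 0.1413])]
scene neck [array([0.5364, 0.1391, 0.1366]), array([0.5406, 0.1423, 0.2304])]
scene head_red [array([0.5372, 0.1377, 0.1662])]
scene [361 196]
side red_tip [array([0.5422, 0.1392, 0.1378])]
side neck [array([0.5404, 0.1364, 0.1337])]
side head_red [array([0.5402, 0.1394, 0.1683])]
side [323 258]
7.55 [0.5397 0.1388 0.2169] [179.98  -0.    90.  ] [-0.46  0.99 -0.77] 0.0229 39.998853458528174
```

View pics/c4.png

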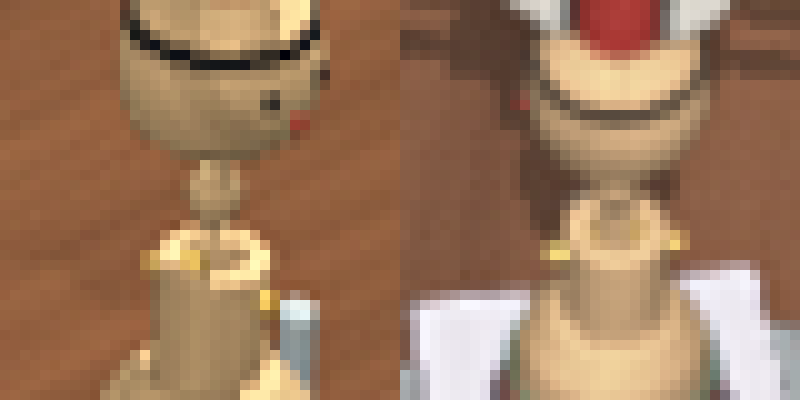

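Scene crop: tip at (213,222)/10, mouth centre at (212,257)/10. Side crop: tip at (215,208)/10, mouth centre at (217,224)/10.

```bash
python3 - <<'E'
from h import *
for c,o,tip,m in(("scene",(341,176),(21.3,22.2),(21.2,25.7)),("side",(303,238),(21.5,20.8),(21.7,22.4))):
    o=np.array(o)-.5
    print(c,"tip",ray(c,o+tip,.142).round(4),"mouth",ray(c,o+m,.135).round(4),"dpx/dx,dy,dz",[(proj(c,np.array([.54,.139,.135])+e)-proj(c,np.array([.54,.139,.135]))).round(2).tolist() for e in np.eye(3)*.01])
E
```

```text
scene tip [0.5391 0.1394 0.142 ] mouth [0.5423 0.1361 0.135 ] dpx/dx,dy,dz [[3.02, 1.61], [2.89, -1.51], [0.16, -3.56]]
side tip [0.5387 0.1341 0.142 ] mouth [0.5381 0.1335 0.135 ] dpx/dx,dy,dz [[-3.69, -0.22], [-0.24, 2.75], [0.06, -2.49]]
```

Request:
carry_out:
  deltas:
    - [1, [0, -0.01, -0.1], [0, 0, 0]]
    - [1, [0, 0, -0.1], [0, 0, 0]]
    - [1, [0, 0, -0.1], [0, 0, 0]]
    - [1, [0, 0, 0], [0, 0, 0]]
    - [1, [0, 0, 0], [0, 0, 0]]

```text
t: 7.97
tool_pos: [0.5392, 0.1383, 0.2042]
orientation: [-179.9, 0.0, 90.0]
contact_force: [0.3, -0.5, -0.8]
opening: 0.0234
grasp_force: 40.0
```

Request:
carry_out:
  deltas:
    - [1, [0, 0, -0.05], [0, 0, 0]]
    - [1, [0, 0, -0.05], [0, 0, 0]]
    - [1, [0, 0, 0], [0, 0, 0]]
    - [1, [0, 0, 0], [0, 0, 0]]

```text
t: 8.3
tool_pos: [0.5396, 0.1385, 0.2007]
orientation: [180.0, -0.0, 90.0]
contact_force: [-0.4, -0.2, -0.3]
opening: 0.0231
grasp_force: 40.0
```

Tip is 9 mm into the bore with no side force. Continuing in small steps.

Request:
carry_out:
  deltas:
    - [1, [0, 0, -0.05], [0, 0, 0]]
    - [1, [0, 0, -0.05], [0, 0, 0]]
    - [1, [0, 0, 0], [0, 0, 0]]
    - [1, [0, 0, 0], [0, 0, 0]]

```text
t: 8.63
tool_pos: [0.54, 0.1386, 0.1971]
orientation: [179.9, -0.0, 90.0]
contact_force: [-0.1, 0.3, 3.4]
opening: 0.0233
grasp_force: 40.0
```

Request:
carry_out:
  deltas:
    - [1, [0, 0, -0.05], [0, 0, 0]]
    - [1, [0, 0, 0], [0, 0, 0]]
    - [1, [0, 0, 0], [0, 0, 0]]
    - [1, [0, 0, 0], [0, 0, 0]]

```text
t: 8.97
tool_pos: [0.5399, 0.1386, 0.195]
orientation: [180.0, -0.0, 90.0]
contact_force: [-0.5, 0.1, 5.2]
opening: 0.0229
grasp_force: 40.0
```

Request:
carry_out:
  deltas:
    - [1, [0, 0, -0.05], [0, 0, 0]]
    - [1, [0, 0, 0], [0, 0, 0]]
    - [1, [0, 0, 0], [0, 0, 0]]
    - [1, [0, 0, 0], [0, 0, 0]]

```text
t: 9.3
tool_pos: [0.5392, 0.1383, 0.192]
orientation: [-179.9, 0.0, 90.0]
contact_force: [1.5, 0.5, -2.1]
opening: 0.0233
grasp_force: 40.0
```

Request:
carry_out:
  deltas:
    - [1, [0, 0, -0.05], [0, 0, 0]]
    - [1, [0, 0, 0], [0, 0, 0]]
    - [1, [0, 0, 0], [0, 0, 0]]
    - [1, [0, 0, 0], [0, 0, 0]]

```text
t: 9.63
tool_pos: [0.5395, 0.1383, 0.1906]
orientation: [-180.0, 0.0, 90.0]
contact_force: [0.5, -0.3, 0.4]
opening: 0.0233
grasp_force: 40.0
```

Request:
carry_out:
  deltas:
    - [1, [0, 0, -0.05], [0, 0, 0]]
    - [1, [0, 0, 0], [0, 0, 0]]
    - [1, [0, 0, 0], [0, 0, 0]]
    - [1, [0, 0, 0], [0, 0, 0]]

```text
t: 9.97
tool_pos: [0.5396, 0.1384, 0.1888]
orientation: [180.0, -0.0, 90.0]
contact_force: [-0.3, -0.2, 1.3]
opening: 0.0235
grasp_force: 40.0
```

Request:
carry_out:
  deltas:
    - [1, [0, 0, -0.05], [0, 0, 0]]
    - [1, [0, 0, 0], [0, 0, 0]]
    - [1, [0, 0, 0], [0, 0, 0]]
    - [1, [0, 0, 0], [0, 0, 0]]

```text
t: 10.3
tool_pos: [0.5395, 0.1384, 0.1866]
orientation: [-180.0, -0.0, 90.0]
contact_force: [0.8, 0.5, 1.4]
opening: 0.0233
grasp_force: 40.0
```

Request:
carry_out:
  deltas:
    - [1, [0, 0, -0.05], [0, 0, 0]]
    - [1, [0, 0, 0], [0, 0, 0]]
    - [1, [0, 0, 0], [0, 0, 0]]
    - [1, [0, 0, 0], [0, 0, 0]]

```text
t: 10.63
tool_pos: [0.5393, 0.1383, 0.1843]
orientation: [-180.0, 0.0, 90.0]
contact_force: [0.1, 0.4, -1.0]
opening: 0.0232
grasp_force: 40.0
```

Request:
carry_out:
  deltas:
    - [1, [0, 0, -0.025], [0, 0, 0]]
    - [1, [0, 0, 0], [0, 0, 0]]
    - [1, [0, 0, 0], [0, 0, 0]]
    - [1, [0, 0, 0], [0, 0, 0]]

```text
t: 10.97
tool_pos: [0.5394, 0.1384, 0.1836]
orientation: [-180.0, 0.0, 90.0]
contact_force: [-0.3, -0.6, -0.5]
opening: 0.0235
grasp_force: 40.0
```

Request:
carry_out:
  deltas:
    - [1, [0, 0, -0.025], [0, 0, 0]]
    - [1, [0, 0, 0], [0, 0, 0]]
    - [1, [0, 0, 0], [0, 0, 0]]
    - [1, [0, 0, 0], [0, 0, 0]]

```text
t: 11.3
tool_pos: [0.5396, 0.1384, 0.1829]
orientation: [180.0, 0.0, 90.0]
contact_force: [-1.2, -0.4, 2.9]
opening: 0.0231
grasp_force: 40.0
```

Firm rise starting, so I'm pressing on in 1 mm steps (about 5 N each).

Request:
carry_out:
  deltas:
    - [1, [0, 0, -0.025], [0, 0, 0]]
    - [1, [0, 0, 0], [0, 0, 0]]
    - [1, [0, 0, 0], [0, 0, 0]]
    - [1, [0, 0, 0], [0, 0, 0]]

```text
t: 11.63
tool_pos: [0.5396, 0.1385, 0.1822]
orientation: [180.0, 0.0, 90.0]
contact_force: [-2.3, -0.5, 5.7]
opening: 0.0232
grasp_force: 40.0
```

Request:
carry_out:
  deltas:
    - [1, [0, 0, -0.025], [0, 0, 0]]
    - [1, [0, 0, 0], [0, 0, 0]]
    - [1, [0, 0, 0], [0, 0, 0]]
    - [1, [0, 0, 0], [0, 0, 0]]

```text
t: 11.97
tool_pos: [0.5397, 0.1386, 0.1816]
orientation: [180.0, 0.0, 90.0]
contact_force: [-3.5, 0.1, 9.1]
opening: 0.0226
grasp_force: 40.0
```

Request:
carry_out:
  deltas:
    - [1, [-0.02, 0, -0.025], [0, 0, 0]]
    - [1, [0, 0, 0], [0, 0, 0]]
    - [1, [0, 0, 0], [0, 0, 0]]
    - [1, [0, 0, 0], [0, 0, 0]]

```text
t: 12.3
tool_pos: [0.5396, 0.1386, 0.1812]
orientation: [179.9, 0.0, 90.0]
contact_force: [-2.8, -1.0, 11.1]
opening: 0.023
grasp_force: 40.0
```

```bash
python3 - <<'E'
from h import *
st();look("side",["head_red","neck"]);st()
im=arm.grab_frame("scene");u=proj("scene",np.array([.54,.139,.10])).astype(int)
cv2.imwrite("pics/c5.png",cv2.resize(im[u[1]-50:u[1]+50,u[0]-50:u[0]+50],(600,600),interpolation=cv2.INTER_CUBIC)[:,:,::-1])
E
```

```text
12.3 [0.5396 0.1386 0.1812] [1.7989e+02 1.0000e-02 9.0000e+01] [-2.81 -1.05 11.09] 0.023 40.016430683335784
side head_red [([0.4062, -0.2761, 0.0257], 0.79), ([0.698, -0.2701, 0.025], 0.56), ([0.5427, 0.1367, 0.133], 0.54)]
side neck [([0.5392, 0.1374, 0.1302], 0.64)]
12.45 [0.5396 0.1386 0.1812] [1.7989e+02 1.0000e-02 9.0000e+01] [-2.36 -1.56 11.22] 0.0231 40.016432662469015
```

View pics/c5.png

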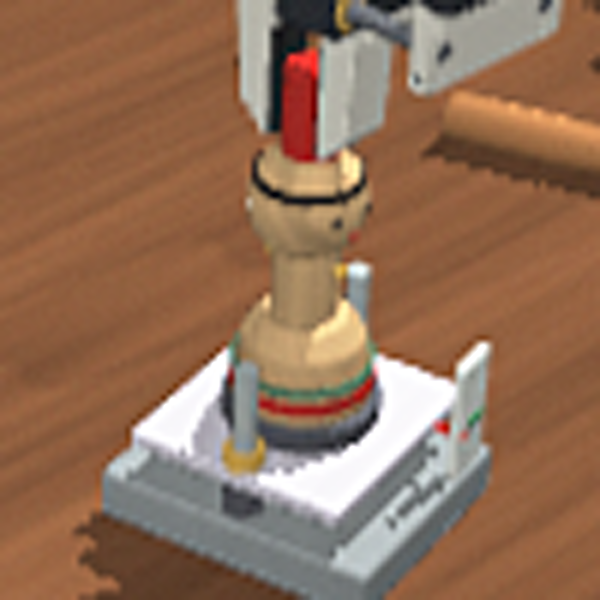

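Head is seated (skull on the neck at (305,250), pointer at (440,427) below zero). Now easing up into the tug.

Request:
carry_out:
  deltas:
    - [1, [0, 0, 0.05], [0, 0, 0]]
    - [1, [0, 0, 0.05], [0, 0, 0]]
    - [1, [0, 0, 0], [0, 0, 0]]
    - [1, [0, 0, 0], [0, 0, 0]]
    - [1, [0, 0, 0], [0, 0, 0]]

```text
t: 12.92
tool_pos: [0.539, 0.1385, 0.1835]
orientation: [180.0, -0.0, 90.0]
contact_force: [0.3, -0.2, 0.1]
opening: 0.0231
grasp_force: 40.0
```

Request:
carry_out:
  deltas:
    - [1, [0, 0, 0.03], [0, 0, 0]]
    - [1, [0, 0, 0], [0, 0, 0]]
    - [1, [0, 0, 0], [0, 0, 0]]
    - [1, [0, 0, 0], [0, 0, 0]]

```text
t: 13.25
tool_pos: [0.5389, 0.1385, 0.1848]
orientation: [180.0, -0.0, 90.0]
contact_force: [2.3, 0.6, -1.9]
opening: 0.0234
grasp_force: 40.0
```

Request:
carry_out:
  deltas:
    - [1, [0, 0, 0.03], [0, 0, 0]]
    - [1, [0, 0, 0], [0, 0, 0]]
    - [1, [0, 0, 0], [0, 0, 0]]
    - [1, [0, 0, 0], [0, 0, 0]]

```text
t: 13.58
tool_pos: [0.5387, 0.1384, 0.1859]
orientation: [-180.0, -0.0, 90.0]
contact_force: [1.2, 0.4, -3.1]
opening: 0.0231
grasp_force: 40.0
```

Request:
carry_out:
  deltas:
    - [1, [0.01, 0, 0.03], [0, 0, 0]]
    - [1, [0, 0, 0], [0, 0, 0]]
    - [1, [0, 0, 0], [0, 0, 0]]
    - [1, [0, 0, 0], [0, 0, 0]]

```text
t: 13.92
tool_pos: [0.5387, 0.1384, 0.1868]
orientation: [-179.9, 0.0, 90.0]
contact_force: [1.7, 0.4, -8.0]
opening: 0.0232
grasp_force: 40.0
```

Request:
carry_out:
  deltas:
    - [1, [0, 0, 0.025], [0, 0, 0]]
    - [1, [0, 0, 0], [0, 0, 0]]
    - [1, [0, 0, 0], [0, 0, 0]]
    - [1, [0, 0, 0], [0, 0, 0]]

```text
t: 14.25
tool_pos: [0.5387, 0.1383, 0.1877]
orientation: [-179.9, 0.0, 90.0]
contact_force: [1.8, 1.2, -12.7]
opening: 0.0234
grasp_force: 40.0
```

Request:
carry_out:
  deltas:
    - [1, [0, 0, 0], [0, 0, 0]]
    - [1, [0, 0, 0], [0, 0, 0]]
    - [1, [0, 0, 0], [0, 0, 0]]
    - [1, [0, 0, 0], [0, 0, 0]]
    - [1, [0, 0, 0], [0, 0, 0]]
    - [1, [0, 0, 0], [0, 0, 0]]
    - [1, [0, 0, 0], [0, 0, 0]]
    - [1, [0, 0, 0], [0, 0, 0]]

```text
t: 14.92
tool_pos: [0.5389, 0.1383, 0.1881]
orientation: [-180.0, 0.0, 90.0]
contact_force: [0.7, 0.6, -14.4]
opening: 0.0232
grasp_force: 40.0
```

```bash
python3 - <<'E'
from h import *
st();im=arm.grab_frame("scene");u=proj("scene",np.array([.54,.139,.10])).astype(int)
cv2.imwrite("pics/c6.png",cv2.resize(im[u[1]-50:u[1]+50,u[0]-50:u[0]+50],(600,600),interpolation=cv2.INTER_CUBIC)[:,:,::-1])
E
```

```text
14.9167 [0.5389 0.1383 0.1881] [-1.7996e+02  1.0000e-02  9.0000e+01] [  0.72   0.59 -14.36] 0.0232 39.997403298912104
```

Request:
carry_out:
  deltas:
    - [1, [0, 0, 0], [0, 0, 0]]
    - [1, [0, 0, 0], [0, 0, 0]]
    - [1, [0, 0, 0], [0, 0, 0]]
    - [1, [0, 0, 0], [0, 0, 0]]
    - [1, [0, 0, 0], [0, 0, 0]]
    - [1, [0, 0, 0], [0, 0, 0]]
    - [1, [0, 0, 0], [0, 0, 0]]
    - [1, [0, 0, 0], [0, 0, 0]]

```text
t: 15.63
tool_pos: [0.539, 0.1384, 0.1882]
orientation: [-180.0, 0.0, 90.0]
contact_force: [-0.5, -0.2, -15.1]
opening: 0.023
grasp_force: 40.0
```

View pics/c6.png

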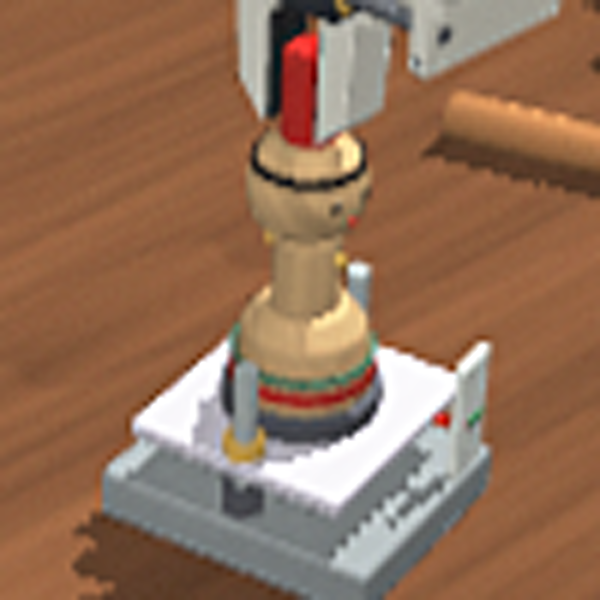

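The catch holds: the cradle is raised and the pointer is up at (442,418). The pull crept up to about 14 N, so I'll trim it down and hold a clean second at about 12 N.

Request:
carry_out:
  deltas:
    - [1, [0, 0, -0.015], [0, 0, 0]]
    - [1, [0, 0, 0], [0, 0, 0]]
    - [1, [0, 0, 0], [0, 0, 0]]
    - [1, [0, 0, 0], [0, 0, 0]]
    - [1, [0, 0, 0], [0, 0, 0]]
    - [1, [0, 0, 0], [0, 0, 0]]
    - [1, [0, 0, 0], [0, 0, 0]]
    - [1, [0, 0, 0], [0, 0, 0]]

```text
t: 16.3
tool_pos: [0.5392, 0.1384, 0.1878]
orientation: [180.0, -0.0, 90.0]
contact_force: [-0.7, 0.6, -12.1]
opening: 0.0233
grasp_force: 40.0
```

Request:
carry_out:
  deltas:
    - [1, [0, 0, 0], [0, 0, 0]]
    - [1, [0, 0, 0], [0, 0, 0]]
    - [1, [0, 0, 0], [0, 0, 0]]
    - [1, [0, 0, 0], [0, 0, 0]]
    - [1, [0, 0, 0], [0, 0, 0]]
    - [1, [0, 0, 0], [0, 0, 0]]
    - [1, [0, 0, 0], [0, 0, 0]]
    - [1, [0, 0, 0], [0, 0, 0]]

```text
t: 16.97
tool_pos: [0.5392, 0.1384, 0.1877]
orientation: [180.0, -0.0, 90.0]
contact_force: [-0.0, 0.9, -12.3]
opening: 0.0231
grasp_force: 40.0
```

Request:
carry_out:
  deltas:
    - [1, [0, 0, -0.03], [0, 0, 0]]
    - [1, [0, 0, -0.03], [0, 0, 0]]
    - [1, [0, 0, -0.03], [0, 0, 0]]
    - [1, [0, 0, -0.02], [0, 0, 0]]
    - [1, [0, 0, 0], [0, 0, 0]]
    - [1, [0, 0, 0], [0, 0, 0]]
    - [1, [0, 0, 0], [0, 0, 0]]
    - [1, [0, 0, 0], [0, 0, 0]]

```text
t: 17.63
tool_pos: [0.5401, 0.1386, 0.1839]
orientation: [179.9, -0.0, 90.0]
contact_force: [-0.3, 0.8, -0.8]
opening: 0.0233
grasp_force: 40.0
```

Request:
carry_out:
  deltas:
    - [1, [0, 0, -0.01], [0, 0, 0]]
    - [1, [0, 0, 0], [0, 0, 0]]
    - [1, [0, 0, 0], [0, 0, 0]]
    - [1, [0, 0, 0], [0, 0, 0]]
  force: 5

```text
t: 17.97
tool_pos: [0.5399, 0.1385, 0.1833]
orientation: [179.9, -0.0, 90.0]
contact_force: [1.8, 1.0, 1.6]
opening: 0.0239
grasp_force: 5.0
```

Request:
carry_out:
  deltas:
    - [0.4, [0, 0, 0], [0, 0, 0]]
    - [0.4, [0, 0, 0], [0, 0, 0]]
    - [0.4, [0, 0, 0], [0, 0, 0]]
    - [0.4, [0, 0, 0], [0, 0, 0]]
    - [0.4, [0, 0, 0], [0, 0, 0]]

```text
t: 18.38
tool_pos: [0.539, 0.1384, 0.1828]
orientation: [-180.0, 0.0, 90.0]
contact_force: [-1.1, -1.0, 0.4]
opening: 0.0519
grasp_force: 0.0
```

Request:
carry_out:
  deltas:
    - [0.4, [0, 0, 0.2], [0, 0, 0]]
    - [0.4, [0, 0, 0.4], [0, 0, 0]]
    - [0.4, [0, 0, 0.6], [0, 0, 0]]
    - [0.4, [0, 0, 0.6], [0, 0, 0]]
    - [0.4, [0, 0, 0.6], [0, 0, 0]]
    - [0.4, [0, 0, 0.4], [0, 0, 0]]
    - [0.4, [0, 0, 0], [0, 0, 0]]
    - [0.4, [0, 0, 0], [0, 0, 0]]

```text
t: 19.05
tool_pos: [0.5398, 0.1386, 0.2963]
orientation: [179.8, -0.0, 90.0]
contact_force: [-2.1, -0.8, -0.5]
opening: 0.0551
grasp_force: 0.0
```

```bash
python3 - <<'E'
from h import *
st();im=look("scene",["head_red","neck"]);u=proj("scene",np.array([.54,.139,.10])).astype(int)
cv2.imwrite("pics/c7.png",cv2.resize(im[u[1]-50:u[1]+50,u[0]-50:u[0]+50],(600,600),interpolation=cv2.INTER_CUBIC)[:,:,::-1])
E
```

```text
19.05 [0.5398 0.1386 0.2963] [ 1.7985e+02 -2.0000e-02  9.0000e+01] [-2.05 -0.83 -0.46] 0.0551 0.0
scene head_red [([0.5396, 0.1387, 0.1338], 0.95), ([0.7016, -0.2691, 0.0225], 0.85)]
scene neck [([0.5383, 0.1395, 0.1392], 0.64)]
```

View pics/c7.png

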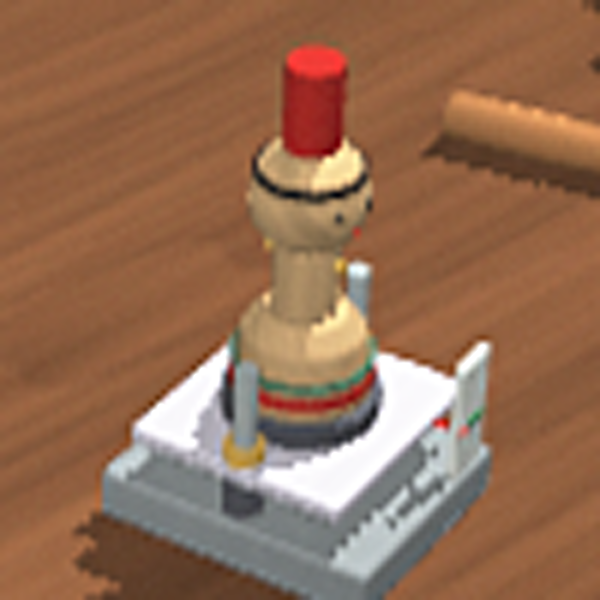

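The head is seated and upright, with the knot at (315,100) and the gripper clear of it. The pointer is back near zero at (440,423).

```bash
python3 -c "
from cell import arm
print(arm.hand_in())"
```

```text
the job is handed in; nothing more can be done
None
```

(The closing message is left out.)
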